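# Press the right-angle spanner home in its fitted tray

### The job

Put the right-angle spanner away in the grey tray: take it to the one cutout that matches its shape (not the mirror-image one), slip its head, tilted, under the lip at the cutout's head end, then press its tail down past the ball catch until it lies fully down and level on the cutout's floor. Leave it there released, and do not knock over or shove the orange-capped jar and the white dropper bottle.

Things in the scene. Friction and masses are not known exactly. Their poses are not given: they have to be found in the camera images.
- spanner_mid (a point): Centre of the loose spanner's black grip (50 mm along x, 14 wide in y, 22 high), 11 mm above the flat underside. x: along the spanner to its head, y: to the side its jaws point, z up. Pinch it across the 14 mm. 90 to 170 g. Lies flat on the worktop, grip up, any heading.
- spanner: Origin in the underside below mid-grip, same axes. Steel parts all 7 mm thick, at the underside: shaft 14 mm wide; square tail 20 x 20 mm, x = -75 to -55 mm; head block x = 40 to 70, y = -9 to 9 mm; from it two jaws, x = 40..48 and 62..70 mm, reach sideways to y = +27 mm.
- cutout (a point): Where mid-grip (spanner_mid) is to be when seated, same axes; 11 mm above the cutout's floor, 7 mm below the tray's top. Along x from here: tail wall -76.5, head wall +71, lip edge +66.5 mm. 1 mm play each side of tail, shaft and head in y. A finger trough, 46 (x) by 66 mm (y), same floor, is cut across the middle. Seated, the grip stands 4 mm above the top.
- tray: Fixed grey tray 180 x 160 x 23 mm with black cutout floors, its x axis pointing away from the robot within 80 deg; origin under its centre, on the worktop. Floor of cutouts 5 mm above the worktop, 18 mm deep. Two mirror-image cutouts: the fitting one at y = +34 mm, head end to +x, jaws to +y; the one at y = -34 mm, jaws to -y, never takes this spanner.
- lip (a point): Mid-edge of the fixed lip that juts 4.5 mm over the cutout's head end, from 10 mm above the floor up to the tray's top. Because of it the level spanner cannot be pushed straight in: tilt it head down about 15 deg, lower the head to the floor (its pocket begins 36.5 mm behind this edge), slide it 5 mm on under the lip, lower the tail. Same axes as the cutout.
- catch0 (a joint): Travel (m) of the sprung steel ball, 12 mm across, in the tail-end wall of the fitting cutout, on its centre line, 0 = standing 4 mm out. With the head under the lip the tail first rests on the ball, its underside about 15 mm above the floor; some 10 N down on the tail end of the grip takes it past, then the ball snaps over the tail and holds it.
- orange_jar: Small jar with an orange screw cap, 41 mm wide, 53 mm high; origin under its centre. Bystander.
- white_bottle: White dropper bottle, 50 mm wide, 100 mm high; origin under its centre. Bystander.
There are look-alikes about, which are no part of the job. There is more than one size of the spanner; the job needs the larger.

How it is judged (in metres and radians):
At the end, for the whole second after the job is handed in: The spanner lies at rest in its matching cutout: its grip centre within 3 mm sideways and 2.5 mm in height of the seated place, heading within 0.04 rad, level within 0.03 rad (x of spanner_mid in the frame of cutout between -0.003 and 0.003 m and y of spanner_mid in the frame of cutout between -0.003 and 0.003 m and z of spanner_mid in the frame of cutout between -0.0025 and 0.0025 m and angle between the x axis of spanner_mid and the x axis of cutout, either way round below 0.04 rad and angle between spanner_mid's own z axis and vertical below 0.03 rad and linear speed of spanner below 0.02 m/s); the robot touches nothing.
It fails at once if the orange-capped jar is shoved more than 3 cm or knocked over (distance of orange_jar from where it was at the start of the episode above 0.03 m or angle between orange_jar's own z axis and vertical above 0.5 rad).
It fails at once if the white bottle is shoved more than 3 cm or knocked over (distance of white_bottle from where it was at the start of the episode above 0.03 m or angle between white_bottle's own z axis and vertical above 0.5 rad).
It also fails if it takes over 51 s, if anything falls off the work surface, if the arm or the gripper's body presses on something with over 40 N, if the wrist force passes 120 N, or if a joint passes its speed limit or range.

### The arm

A 6-joint arm with a two-finger parallel gripper is mounted at the origin on a cart in front of the work surface, level with it; the furniture and walls round the work are solid. World frame = base frame: x ahead of the robot, y to its left, z up, the work surface at z = 0. Lengths are in mm, angles in degrees, forces in N, time in s.
With the tool pointing down it reaches from about 300 to 850 mm from the base axis. Payload 4.2 kg.
Tool frame: the origin (TCP) lies between the finger pads; the fingertips stand ahead of it and the grasp point (between the pads) lies 8 mm behind it (env.tip_reach is the x of the fingertips in the tool frame, in mm); x points along the fingers, y is the direction in which the jaws open and shut, and the axes are right-handed (so a half turn about x gives the same grasp; the last joint's range is limited). The gripper opens to 91 mm and grips with 3 to 60 N. Pads are 32 mm wide; open, the fingers measure 118 mm over their backs; the gripper's body (76 mm by 178 mm) begins 60 mm behind the grasp point.
Start: joints at [66.406, 18.312, 89.639, -0, 72.044, -1.146], TCP at [219.569, 531.443, 224.976] pointing down, gripper open.
Joint ranges: [-177.97, 177.97], [-48.28, 115.42], [12.27, 149.76], [-77.06, 257.06], [2.81, 150.46], [-146.56, 146.56]. Speed limits (degrees/s): [147.25, 147.25, 180, 180, 180, 180].

### API

Orientations are given as [roll, pitch, yaw] about the fixed x, y, z axes, in that order (R = Rz(yaw) Ry(pitch) Rx(roll)).
In Python, from workcell import env, cams gives the robot as it stands.
- The arm moves only by the tool arm_command, never from a script. Its argument "deltas" is a list of rows, each a list of 3 entries, a list of its own where there are three numbers: the opening, from 0 (shut) to 1 (fully open), then the shift along the world's x, y, z in mm, then the turn about the world's z in rad. A call has 1 to 20 rows; each row is the pose to reach, as a shift and turn from the pose commanded when the call began; what a row does not reach only later rows make up. A row lasts 1/10 s, in which the tool goes at most 50 mm and 8.59 degrees, less where a joint would pass 70% of its speed; a pose out of reach is approached as far as the arm can. A call with a gripper value outside its range is refused whole. The fingers move at their own pace and stop on an object; "grip_force" is the grip in N (left out, the last holds). Time passes only in rows, so rows that repeat a pose let the fingers close. It gives the time, the measured TCP pose, the force and the opening at its end, in the units of the state.
- env.state(): the state, without advancing time (a new reading comes with each control period).
- cams.grab_frame(name): name is "scene" or "top"; returns a dict with "img" (480x640x3 uint8, red, green, blue), "K" (3x3 intrinsics, pixels), "rvec" (rotation vector, rad) and "tvec" (3), from world to camera coordinates, as OpenCV has them. Camera axes: x right, y down, z forward; pixel columns grow to the right and rows downward; lengths in mm; the calibration is good to about 2 mm. A picture is of the moment at which its call begins. There is no depth.
- env.job_done(): hands the job in, once; it reports no verdict.
Trained networks look in a picture, given as the dict that the camera call returned (one of the last four; its "shot" number tells which), for a name from the list of things; names that differ only in an ending like _2 or _b are one class to them, and where a whole thing is asked for, a point or a joint stands for the part that bears it (a point fixed in the world has none). Each returns a list of dicts, best first, with "conf" (0 to 1); they miss things now and then, are a little off and sometimes report something else, mostly with a low value. They report only what shows in the picture. A call takes as long as a camera call. They do not tell look-alikes from the thing itself.
- cams.silhouettes(picture, name): "region" (480x640 bool, what is visible of it) and "centre" ([column, row] in pixels, amid what is visible of it).
The state is a dict: "time_s": time; "qpos": joint angles; "qvel": joint speeds; "effort": joint torques, N m; "ee_pos": TCP position; "ee_rot": TCP orientation; "force": force on the tool from outside, world axes, zero at the start; "torque": the same for the moment, N m; "gripper_width": finger opening in mm.
Only numpy, scipy, OpenCV 4.12 (cv2) and the standard library are available. Lean on these libraries where they do the work, as an engineer would, in place of code of your own. Each camera call takes 0.05 s, during which the arm holds its last target.

## Working session

There is one attempt and no reset: what is moved stays moved. The work goes in short steps, Python scripts to look and compute and a tool call to move; the robot and the scene stay as the last step left them, time stands still between calls to the robot, and variables do not carry over. Pictures are saved under pics/ and viewed, and the job is handed in when it is done.

Besides the shell and the picture viewer there is one more tool, called after "Emit:" as name([rows], argument=value, ...), one row to a line, values as JSON. arm_command: Moves the arm, as the interface text tells. Its arguments: {"type":"object","properties":{"deltas":{"type":"array","items":{"type":"array"}},"grip_force":{"type":"number"}},"required":["deltas"]}

```bash
mkdir -p pics; ls; python3 - <<'E'
from workcell import env, cams
import cv2,pickle
print(env.state()); print(env.tip_reach)
fs={}
for n in("top","scene"):
    f=cams.grab_frame(n); fs[n]=f
    cv2.imwrite(f"pics/{n}0.png",f["img"][:,:,::-1])
    print(n,f["K"],f["rvec"],f["tvec"])
    for o in("spanner","tray","orange_jar","white_bottle","cutout","lip"):
        try:
            for d in cams.silhouettes(f,o): print(o,d["conf"],d["centre"],d["region"].sum())
        except Exception as e: print(o,e)
pickle.dump(fs,open("f0.pkl","wb"))
E
```

```text
pics
{'time_s': 0.0, 'qpos': array([ 6.64059299e+01,  1.83519451e+01,  8.97066318e+01, -1.64320300e-03,
        7.20432858e+01, -1.14696624e+00]), 'qvel': array([-0.09009205, -0.03139603,  0.01919856, -0.15205068,  0.06529535,
        0.04555678]), 'effort': array([ 1.28860782e-03, -4.12467957e+01, -2.31975907e+01,  7.28410366e-02,
        4.57957084e-02, -1.47768669e-04]), 'ee_pos': array([219.3753773 , 530.9817008 , 224.11568516]), 'ee_rot': array([ -90.26829419,   89.89812536, -112.71489006]), 'force': array([-0.47703139,  0.34225818,  0.04389994]), 'torque': array([-0.06235119, -0.02098243,  0.00519844]), 'gripper_width': 91.52545463501615}
11.0
top [[517.87556785   0.         322.68539944]
 [  0.         517.87556785 244.67702935]
 [  0.           0.           1.        ]] [ 2.13022032 -2.11336555  0.19538452] [  92.25796957  518.47752273 1148.83241217]
spanner 0.66 [419.0, 251.0] 461
spanner 0.52 [466.6, 299.6] 306
tray 0.63 [285.2, 249.3] 5124
orange_jar 0.77 [388.7, 193.8] 269
white_bottle 0.94 [191.6, 211.7] 518
lip 0.91 [285.3, 249.5] 5224
scene [[464.96643683   0.         318.94588534]
 [  0.         464.96643683 247.68857839]
 [  0.           0.           1.        ]] [ 1.92627618 -0.76367227  0.45768989] [-319.82808736  224.00717176  740.04711836]
spanner 0.81 [392.9, 299.3] 648
spanner 0.8 [395.6, 352.4] 598
tray 0.92 [292.7, 247.4] 2730
tray 0.16 [265.3, 204.4] 534
orange_jar 0.95 [403.6, 253.3] 410
white_bottle 0.95 [265.1, 202.9] 598
cutout 0.77 [292.8, 247.4] 2745
lip 0.63 [292.5, 246.3] 2640
```

View pics/top0.png

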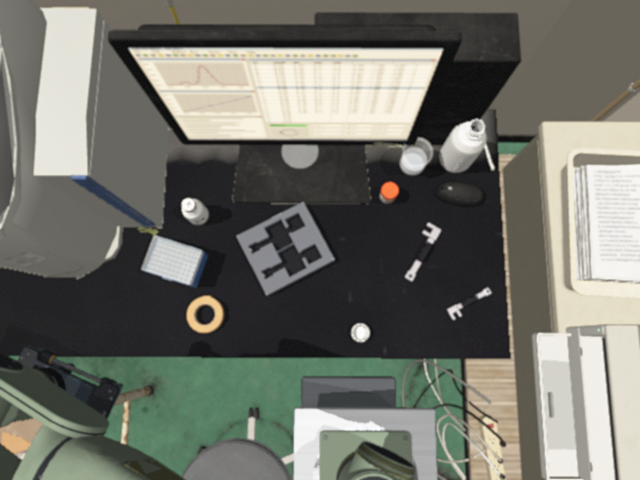

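View pics/scene0.png

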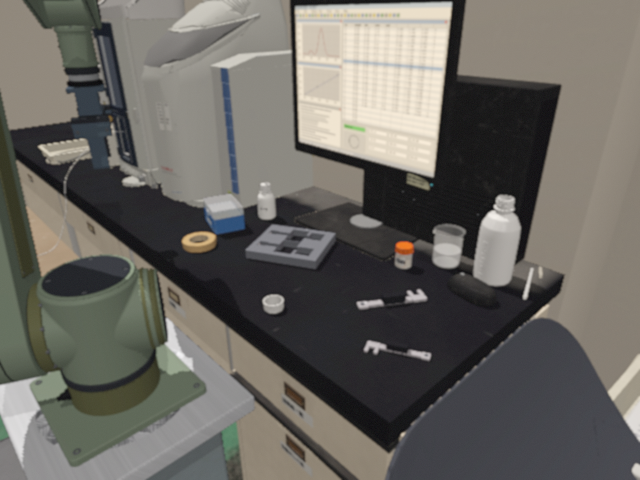

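```bash
cat > h.py <<'E'
import numpy as np,cv2,pickle
def proj(f,P):
    return cv2.projectPoints(np.asarray(P,float).reshape(-1,1,3),f["rvec"],f["tvec"],f["K"],None)[0].reshape(-1,2)
def unproj(f,uv,z):
    R=cv2.Rodrigues(f["rvec"])[0]; t=np.asarray(f["tvec"],float).ravel()
    d=np.linalg.solve(f["K"],np.array([uv[0],uv[1],1.])); d=R.T@d; c=-R.T@t
    return c+d*(z-c[2])/d[2]
def T2(p,yaw,z0,P):
    P=np.asarray(P,float);c,s=np.cos(yaw),np.sin(yaw)
    return np.c_[p[0]+c*P[:,0]-s*P[:,1],p[1]+s*P[:,0]+c*P[:,1],z0+P[:,2]]
def crop(f,c,w,h,s,name,lines=[]):
    x0,y0=int(c[0]-w/2),int(c[1]-h/2)
    im=cv2.resize(f["img"][y0:y0+h,x0:x0+w,::-1],None,fx=s,fy=s,interpolation=cv2.INTER_CUBIC)
    for L,col in lines:
        q=((np.asarray(L)+0.5-[x0,y0])*s).astype(np.int32)
        cv2.polylines(im,[q],True,col,1,cv2.LINE_AA)
    cv2.imwrite(name,im)
SP=[(-75,-10),(-55,-10),(-55,-7),(40,-7),(40,-9),(70,-9),(70,27),(62,27),(62,9),(48,9),(48,27),(40,27),(40,7),(-55,7),(-55,10),(-75,10)]
E
python3 - <<'E'
from h import *
fs=pickle.load(open("f0.pkl","rb"))
t,s=fs["top"],fs["scene"]
crop(t,(285,249),110,100,7,"pics/tc.png")
crop(t,(422,252),60,70,8,"pics/sc.png")
for n,uv,z in(("tray",(285.2,249.3),20),("sp",(419,251),5),("small",(466.6,299.6),5),("jar",(388.7,193.8),45),("bottle",(191.6,211.7),60)): print(n,unproj(t,uv,z))
for n,uv,z in(("tray",(292.7,247.4),20),("sp",(393,299.3),5),("jar",(403.6,253.3),30),("bottle",(265.1,202.9),50)): print(n,unproj(s,uv,z))
E
```

```text
tray [511.35718945 185.07043433  20.        ]
sp [ 512.38780009 -133.92436953    5.        ]
small [ 397.27650381 -242.64728356    5.        ]
jar [641.98945595 -58.59620975  45.        ]
bottle [591.11955315 401.06310774  60.        ]
tray [495.82660933 156.75731315  20.        ]
sp [ 511.14080394 -143.25957729    5.        ]
jar [649.61702262 -60.57321505  30.        ]
bottle [581.8067685 378.6852702  50.       ]
```

View pics/tc.png

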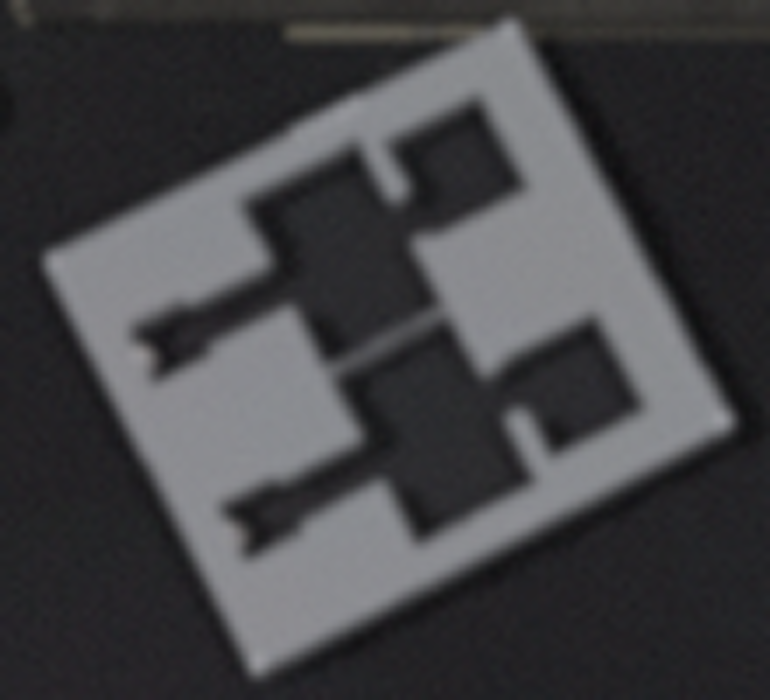

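View pics/sc.png

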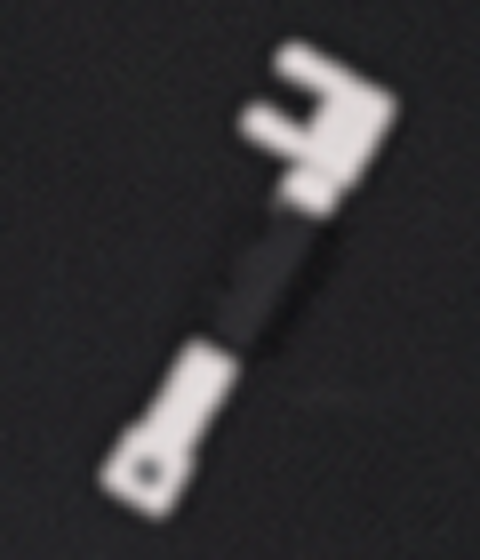

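```bash
cat >> h.py <<'E'
from scipy.optimize import least_squares, minimize
def render(f,box,pos,neg,ss=8,sig=0.6):
    x0,y0,w,h=box; m=np.zeros((h*ss,w*ss),np.float32)
    for polys,v in((pos,1),(neg,0)):
        for P in polys:
            q=(proj(f,P)+0.5-[x0,y0])*ss-0.5
            cv2.fillPoly(m,[np.round(q*16).astype(np.int32)],v,shift=4)
    m=cv2.resize(m,(w,h),interpolation=cv2.INTER_AREA)
    return cv2.GaussianBlur(m,(0,0),sig)
def fit(f,box,mk,p0,scale,mask=None):
    x0,y0,w,h=box; I=f["img"][y0:y0+h,x0:x0+w].astype(float).mean(2)
    W=np.ones_like(I) if mask is None else mask
    def cost(v):
        pos,neg=mk(np.asarray(p0)+np.asarray(v)*scale); m=render(f,box,pos,neg)
        A=np.c_[m.ravel(),np.ones(m.size)]*W.reshape(-1,1); b=I.ravel()*W.ravel()
        c=np.linalg.lstsq(A,b,rcond=None)[0]; return np.mean((A@c-b)**2)
    n=len(p0); S=np.vstack([np.zeros(n),np.eye(n)])
    best=None
    for k in range(3):
        r=minimize(cost,np.zeros(n) if best is None else best.x,method="Nelder-Mead",options=dict(initial_simplex=S+(0 if best is None else best.x),xatol=1e-3,fatol=1e-4,maxiter=600)); best=r; S=S*0.4
    return np.asarray(p0)+best.x*scale,best.fun
def rect(a,b,c,d,z): return [(a,c,z),(b,c,z),(b,d,z),(a,d,z)]
def tray_mk(p):
    x,y,yaw,cx=p
    pos=[T2((x,y),yaw,0,rect(-90,90,-80,80,23))]; neg=[]
    for s in(1,-1):
        L=[rect(-23,23,-33,33,23),rect(-76.5,-54,-11,11,23),rect(-60,35,-8,8,23),rect(30,66.5,-10,10,23),rect(38,66.5,-10,28,23)]
        L=[rect(-23,23,-33,33,23),rect(-76.5,-54,-11,11,23),rect(-60,35,-8,8,23),rect(30,66.5,-10,28,23)]
        for P in L: neg.append(T2((x,y),yaw,0,[(a+cx,s*(34+b),z) for a,b,z in P]))
    return pos,neg
def sp_mk(p,z=0,k=1.):
    x,y,yaw=p[:3]
    P=[(k*a,k*b,7*k) for a,b in SP]
    return [T2((x,y),yaw,z,P)],[T2((x,y),yaw,z,rect(-25*k,25*k,-9*k,9*k,7*k))]
E
cat > m.py <<'E'
from h import *
fs=pickle.load(open("f0.pkl","rb"));t,s=fs["top"],fs["scene"]
G=(0,255,0)
for n,f,bx in(("top",t,(232,200,110,100)),("scene",s,(242,222,100,50))):
    p,c=fit(f,bx,tray_mk,[505,180,np.radians(-64),0],np.array([8,8,.08,4]))
    print(n,"tray",p[:2],np.degrees(p[2]),p[3],c)
    pos,neg=tray_mk(p); crop(f,(bx[0]+bx[2]/2,bx[1]+bx[3]/2),bx[2],bx[3],7,f"pics/fit_{n}_t.png",[(proj(f,q),G) for q in pos+neg])
for n,f,bx in(("top",t,(395,215,56,75)),("scene",s,(350,282,85,33))):
    p,c=fit(f,bx,sp_mk,[512,-137,np.radians(-28)],np.array([8,8,.15]))
    print(n,"sp",p[:2],np.degrees(p[2]),c)
    pos,neg=sp_mk(p); crop(f,(bx[0]+bx[2]/2,bx[1]+bx[3]/2),bx[2],bx[3],8,f"pics/fit_{n}_s.png",[(proj(f,q),G) for q in pos+neg])
E
python3 m.py
python3 -c "
import cv2,numpy as np
L=[cv2.imread(f'pics/fit_{n}.png') for n in('top_t','scene_t','top_s','scene_s')]
W=[cv2.resize(i,None,fx=400/i.shape[1],fy=400/i.shape[1]) for i in L]
a=np.zeros((600,800,3),np.uint8)
def put(i,x,y):
  h=min(i.shape[0],600-y); a[y:y+h,x:x+400]=i[:h]
put(W[0],0,0);put(W[1],0,370);put(W[2],400,0)
W[3]=W[3]
a[440:600,400:800]=cv2.resize(W[3],(400,160))
cv2.imwrite('pics/fits.png',a)"
```

```text
top tray [515.80553014 186.0138543 ] -61.641252979725934 0.3478749235219827 66.89368653541938
scene tray [513.49164962 181.2725325 ] -62.07342954369234 -0.66209177714569 304.7388517978491
top sp [ 509.74637381 -144.23921264] -30.84413280793611 77.84797456977147
scene sp [ 506.39862261 -147.30503016] -31.038114128294545 258.7143257859598
```

View pics/fits.png

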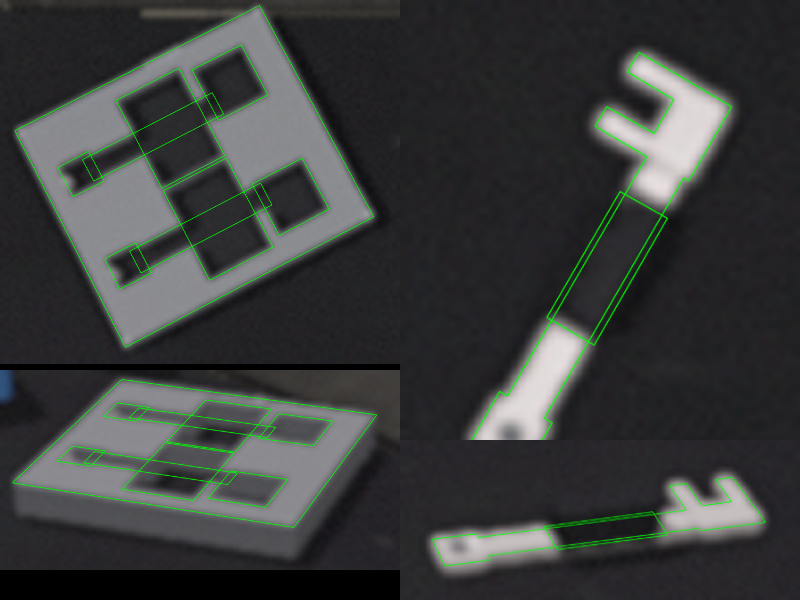

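Emit:
arm_command([
  [1,[40,-90,0],-0.03],
  [1,[57,-135,0],-0.06],
  [1,[76,-180,0],-0.09],
  [1,[95,-225,0],-0.12],
  [1,[115,-270,0],-0.147],
  [1,[135,-315,0],-0.147],
  [1,[155,-360,0],-0.147],
  [1,[175,-405,0],-0.147],
  [1,[195,-450,0],-0.147],
  [1,[214,-495,0],-0.147],
  [1,[233,-540,0],-0.147],
  [1,[252,-585,-20],-0.147],
  [1,[271,-630,-50],-0.147],
  [1,[292.5,-679,-80],-0.147],
  [1,[292.5,-679,-100],-0.147],
  [1,[292.5,-679,-120],-0.147],
  [1,[292.5,-679,-120],-0.147],
  [1,[292.5,-679,-120],-0.147],
], grip_force=12)

```text
time_s: 2.5
ee_pos: [511.8, -147.3, 105.0]
ee_rot: [176.7, 89.9, 145.8]
force: [-0.1, 0.6, 0.4]
gripper_width: 90.9
```

```bash
python3 - <<'E'
from workcell import env, cams
from h import *
f=cams.grab_frame("scene");t=cams.grab_frame("top"); pickle.dump({"top":t,"scene":f},open("f1.pkl","wb"))
st=env.state(); print(st["ee_pos"],st["ee_rot"],st["force"])
p=st["ee_pos"]
crop(f,proj(f,[p])[0],130,110,6,"pics/g1.png",[(proj(f,[p+[0,0,-11],p+[0,0,-10]]),(0,0,255))])
crop(t,proj(t,[p])[0],130,110,6,"pics/g1t.png",[(proj(t,[p+[0,0,-11],p+[0,0,-10]]),(0,0,255))])
E
```

```text
[ 512.80988662 -146.97314452  106.68020736] [ 20.60106119  89.84437486 -10.21838538] [0.64513486 0.95053744 0.1538317 ]
```

View pics/g1.png

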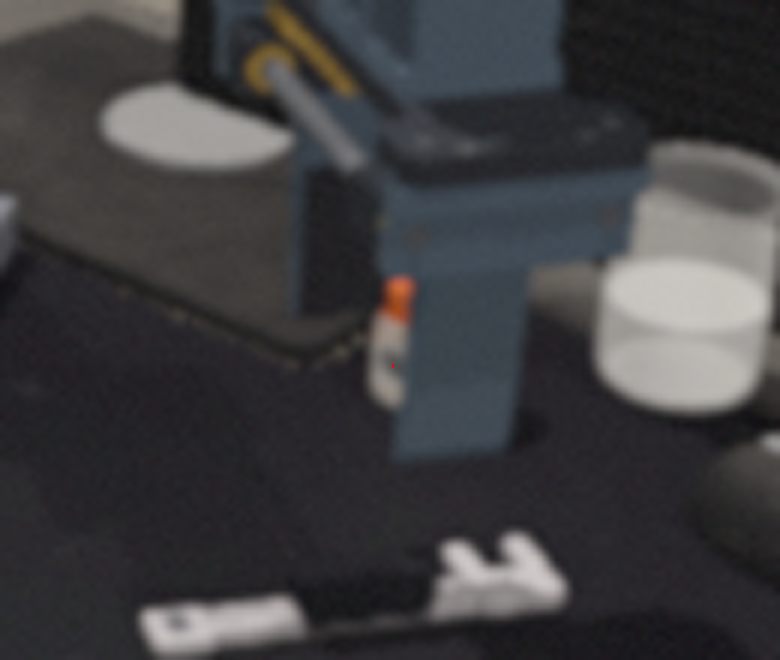

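View pics/g1t.png

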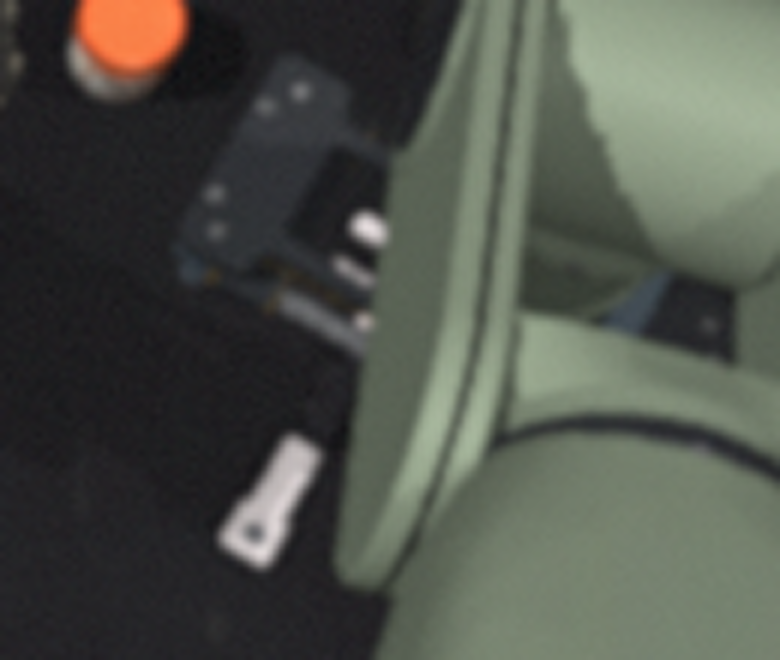

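Emit:
arm_command([
  [1,[0,0,-30],0],
  [1,[0,0,-60],0],
  [1,[0,0,-80],0],
  [1,[0,0,-90],0],
  [1,[0,0,-91],0],
  [1,[0,0,-91],0],
])

```text
time_s: 3.2
ee_pos: [513.1, -147.4, 15.3]
ee_rot: [16.2, 89.9, -14.7]
force: [1.5, 0.6, 0.2]
gripper_width: 91.3
```

```bash
python3 - <<'E'
from workcell import env, cams
from h import *
f=cams.grab_frame("scene")
st=env.state(); print(st["ee_pos"],st["ee_rot"],st["force"])
p=st["ee_pos"]
crop(f,proj(f,[p])[0],110,90,7,"pics/g2.png",[(proj(f,[p+[0,0,-11],p+[0,0,-10]]),(0,0,255))])
E
```

```text
[ 513.19208615 -147.59303516   15.46637607] [ 15.6142015   89.82965237 -15.2282398 ] [-0.86881364  0.32744454  0.68663238]
```

View pics/g2.png

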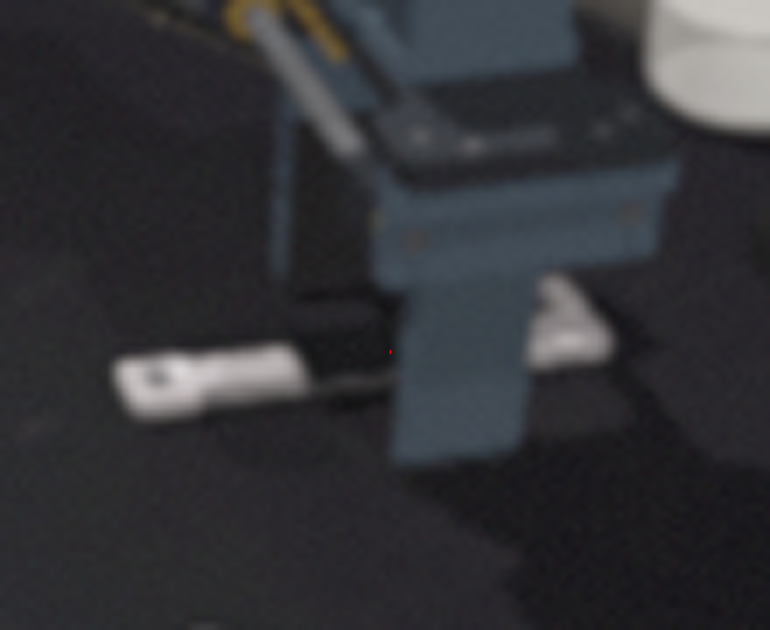

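Emit:
arm_command([
  [0,[0,0,-1],0],
  [0,[0,0,-1],0],
  [0,[0,0,-1],0],
  [0,[0,0,-1],0],
  [0,[0,0,-1],0],
  [0,[0,0,-1],0],
  [0,[0,0,-1],0],
  [0,[0,0,-1],0],
  [0,[0,0,-1],0],
  [0,[0,0,-1],0],
], grip_force=25)

```text
time_s: 4.25
ee_pos: [512.1, -147.5, 13.0]
ee_rot: [89.6, 90.0, 58.8]
force: [0.1, 0.7, 0.5]
gripper_width: 14.3
```

```bash
python3 - <<'E'
from workcell import env, cams
from h import *
f=cams.grab_frame("scene")
st=env.state(); print(st["ee_pos"],st["ee_rot"],st["force"],st["gripper_width"])
p=st["ee_pos"]
crop(f,proj(f,[p])[0],110,90,7,"pics/g3.png",[(proj(f,[p+[0,0,-11],p+[0,0,-10]]),(0,0,255))])
E
```

```text
[ 512.12842473 -147.51220149   12.97712243] [73.5093275  89.9856762  42.63075064] [-0.31998477  0.58170748  0.36716757] 13.817966367868921
```

View pics/g3.png

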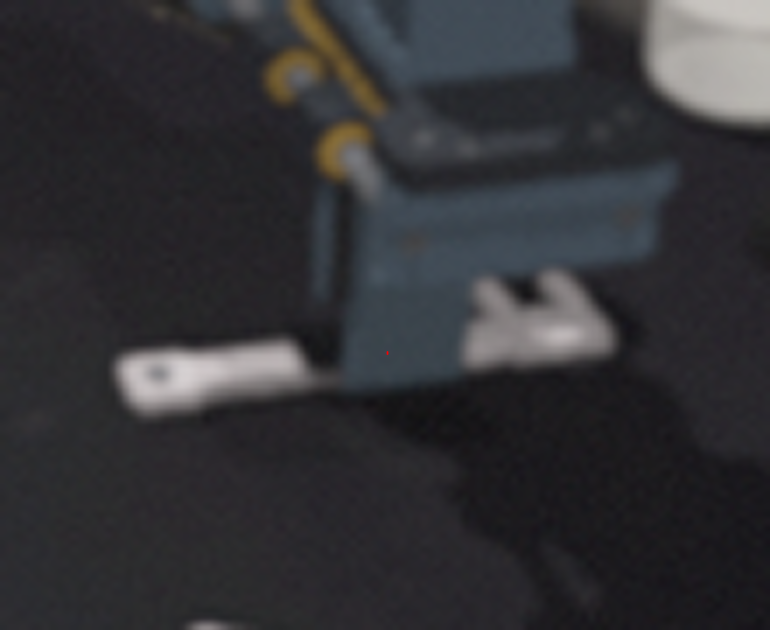

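```bash
cat > m2.py <<'E'
from workcell import env, cams
from h import *
import sys
f=cams.grab_frame("scene"); st=env.state()
pickle.dump(f,open("f2.pkl","wb"))
bx=(350,275,90,45); p=st["ee_pos"]
x0,y0,w,h=bx
I=f["img"][y0:y0+h,x0:x0+w].astype(float)
# mask: only pixels outside finger/gripper hull
M=np.ones((h,w))
c=proj(f,[p])[0]
q=(np.array([[338-20,-60],[475,-60],[690,-60],[690,265],[480,275],[462,375],[462,400],[300,400],[300,300]])/7.+[int(c[0]-55),int(c[1]-45)]-[x0,y0])
cv2.fillPoly(M,[q.astype(np.int32)],0)
P,cst=fit(f,bx,sp_mk,[506.4,-147.3,np.radians(-31)],np.array([3,3,.05]),M)
print(P[:2],np.degrees(P[2]),cst)
yaw=P[2];d=p[:2]-P[:2]
print("tcp rel spanner in scene:",[d@[np.cos(yaw),np.sin(yaw)],d@[-np.sin(yaw),np.cos(yaw)]])
pos,neg=sp_mk(P);crop(f,(bx[0]+bx[2]/2,bx[1]+bx[3]/2),bx[2],bx[3],8,"pics/g4.png",[(proj(f,q),(0,255,0)) for q in pos+neg])
E
python3 m2.py
```

```text
[ 503.6807401  -149.52177269] -32.60760232770682 185.99241506321638
tcp rel spanner in scene: [np.float64(6.04595987593552), np.float64(6.286046283431568)]
```

View pics/g4.png

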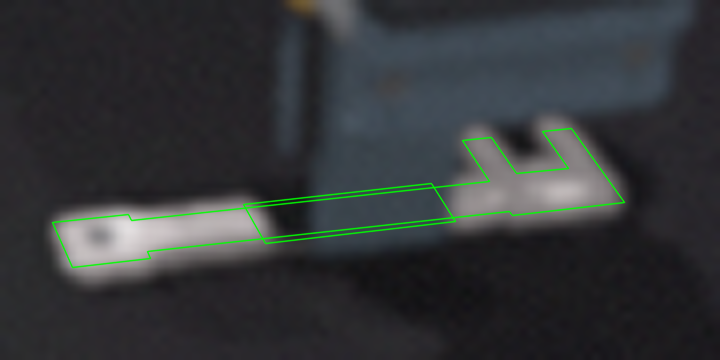

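```bash
cat >> h.py <<'E'
def sp3(p,z=0):
    """p: x,y,yaw of spanner underside origin; solid model"""
    x,y,yaw=p[:3]; pitch=p[3] if len(p)>3 else 0.
    z=p[4] if len(p)>4 else z
    def T(P):
        P=np.asarray(P,float);c,s=np.cos(pitch),np.sin(pitch)
        Q=np.c_[P[:,0]*c+P[:,2]*s,P[:,1],-P[:,0]*s+P[:,2]*c]
        return T2((x,y),yaw,z,Q)
    pos=[];n=len(SP)
    pos.append(T([(a,b,7) for a,b in SP])); pos.append(T([(a,b,0) for a,b in SP]))
    for i in range(n):
        (a,b),(c,d)=SP[i],SP[(i+1)%n]
        pos.append(T([(a,b,0),(c,d,0),(c,d,7),(a,b,7)]))
    B=T([(a,b,c) for a in(-25,25) for b in(-7,7) for c in(0,22)])
    return pos,[B]
_r=render
def render(f,box,pos,neg,ss=8,sig=0.7):
    x0,y0,w,h=box; m=np.zeros((h*ss,w*ss),np.float32)
    for polys,v in((pos,1),(neg,0)):
        for P in polys:
            q=(proj(f,P)+0.5-[x0,y0])*ss-0.5
            q=np.round(q*16).astype(np.int32)
            if len(P)==8: q=cv2.convexHull(q)
            cv2.fillPoly(m,[q],v,shift=4)
    m=cv2.resize(m,(w,h),interpolation=cv2.INTER_AREA)
    return cv2.GaussianBlur(m,(0,0),sig)
E
cat > m3.py <<'E'
from h import *
fs=pickle.load(open("f0.pkl","rb"));t,s=fs["top"],fs["scene"];f=pickle.load(open("f2.pkl","rb"))
for n,g,bx in(("top",t,(395,215,56,75)),("scene",s,(350,282,85,33))):
    P,c=fit(g,bx,sp3,[508,-146,np.radians(-31)],np.array([4,4,.05]));print(n,P[:2],np.degrees(P[2]),c)
bx=(350,275,90,45);x0,y0,w,h=bx
M=np.ones((h,w))
# g4 coordinates /8
cv2.fillPoly(M,[(np.array([[270,0],[720,0],[720,100],[455,110],[450,250],[270,250]])/8).astype(np.int32)],0)
P,c=fit(f,bx,sp3,[508,-147.3,np.radians(-31)],np.array([3,3,.05]),M)
print(P[:2],np.degrees(P[2]),c)
p=np.array([512.13,-147.51]);yaw=P[2];d=p-P[:2]
print("tcp rel spanner in scene:",[d@[np.cos(yaw),np.sin(yaw)],d@[-np.sin(yaw),np.cos(yaw)]])
pos,neg=sp3(P);crop(f,(bx[0]+bx[2]/2,bx[1]+bx[3]/2),bx[2],bx[3],8,"pics/g5.png",[(proj(f,q),(0,255,0)) for q in pos[:2]])
E
python3 m3.py
```

```text
top [ 510.15834145 -144.76516056] -30.792146411866113 52.68782695001637
scene [ 509.85383935 -144.33342488] -30.636309546703263 93.76524148253249
[ 508.28038863 -146.33428355] -31.418088691930443 102.10975437551346
tcp rel spanner in scene: [np.float64(3.8980818725825994), np.float64(1.0033815923075582)]
```

View pics/g5.png

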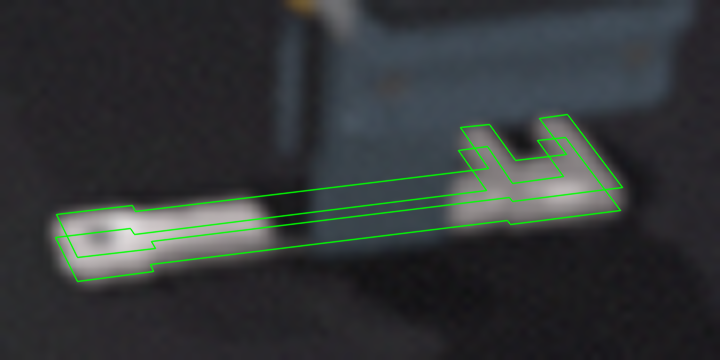

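```bash
cat > m4.py <<'E'
from h import *
fs=pickle.load(open("f0.pkl","rb"));t,s=fs["top"],fs["scene"]
def tfit(f,bx,p0):
    x0,y0,w,h=bx; I=f["img"][y0:y0+h,x0:x0+w].astype(float).mean(2).ravel()
    C=np.array([(a,b) for a,b in((-90,-80),(90,-80),(90,80),(-90,80))],float)
    def parts(p):
        top=T2(p[:2],p[2],0,np.c_[C,np.full(4,23)]);bot=T2(p[:2],p[2],0,np.c_[C,np.zeros(4)])
        return top,bot
    c0=t3=np.asarray(T2(p0[:2],p0[2],0,rect(-82,82,-71,71,23)))
    W=1-render(f,bx,[c0],[]); W=(W>0.5).astype(float).ravel()
    def cost(p):
        top,bot=parts(p); A=[render(f,bx,[top],[]).ravel(),np.ones(w*h)]
        for i in range(4):
            j=(i+1)%4; A.append(render(f,bx,[np.array([top[i],top[j],bot[j],bot[i]])],[top]).ravel())
        A=np.array(A).T*W[:,None]; c=np.linalg.lstsq(A,I*W,rcond=None)[0]
        return np.mean((A@c-I*W)**2)
    best=np.array(p0)
    for k in(1,.4,.15):
        S=np.vstack([best]+[best+k*np.array(v) for v in((4,0,0),(0,4,0),(0,0,.04))])
        r=minimize(cost,best,method="Nelder-Mead",options=dict(initial_simplex=S,xatol=1e-3,fatol=1e-5,maxiter=300));best=r.x
    return best,r.fun
for n,f,bx in(("top",t,(232,200,110,100)),("scene",s,(242,220,100,60))):
    p,c=tfit(f,bx,[515,184,np.radians(-61.8)]);print(n,p[:2],np.degrees(p[2]),c)
    c,sn=np.cos(p[2]),np.sin(p[2]);print(" cutout",p[0]-34*sn,p[1]+34*c)
    crop(f,(bx[0]+bx[2]/2,bx[1]+bx[3]/2),bx[2],bx[3],7,f"pics/tf_{n}.png",[(proj(f,T2(p[:2],p[2],0,rect(-90,90,-80,80,z))),(0,255,0)) for z in(0,23)])
# top: cutouts-only fit, inner window
E
python3 m4.py
```

```text
top [516.08449007 186.30093151] -61.44717366696069 24.580783250782947
 cutout 545.9493013371457 202.55187141989023
scene [514.70776239 182.90660144] -61.744958047309744 48.66233975931705
 cutout 544.656631217416 199.0021056432311
```

View pics/tf_scene.png

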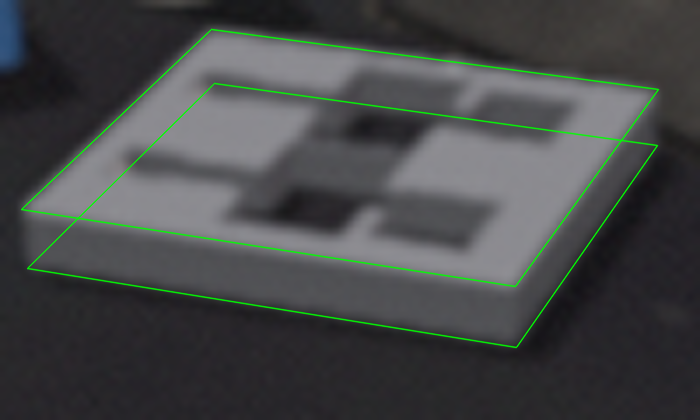

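Emit:
arm_command([
  [0,[0,0,10],0],
  [0,[0,0,30],0],
  [0,[0,0,60],0],
  [0,[1,5,90],0],
  [0,[4,40,90],-0.08],
  [0,[7,80,90],-0.16],
  [0,[10,120,90],-0.24],
  [0,[14,160,90],-0.32],
  [0,[18,200,90],-0.4],
  [0,[22,240,90],-0.48],
  [0,[26,280,90],-0.537],
  [0,[29,320,90],-0.537],
  [0,[31,340,80],-0.537],
  [0,[31.8,351,70],-0.537],
  [0,[31.8,351,55],-0.537],
  [0,[31.8,351,45],-0.537],
  [0,[31.8,351,45],-0.537],
  [0,[31.8,351,45],-0.537],
])

```text
time_s: 6.15
ee_pos: [543.9, 202.7, 58.0]
ee_rot: [-82.2, 90.0, -143.9]
force: [-0.1, 0.1, -0.6]
gripper_width: 14.0
```

```bash
python3 - <<'E'
from workcell import env, cams
from h import *
f=cams.grab_frame("scene");t=cams.grab_frame("top"); pickle.dump({"top":t,"scene":f},open("f3.pkl","wb"))
st=env.state(); print(st["ee_pos"],st["ee_rot"],st["force"],st["gripper_width"])
crop(f,(290,235),110,80,7,"pics/h1.png")
crop(t,(285,245),110,80,7,"pics/h1t.png")
E
```

```text
[544.4077142  203.0758913   58.65647859] [79.27241756 89.92725492 17.5898754 ] [ 0.89722212 -0.42994727 -0.40645833] 13.531148276341622
```

View pics/h1.png

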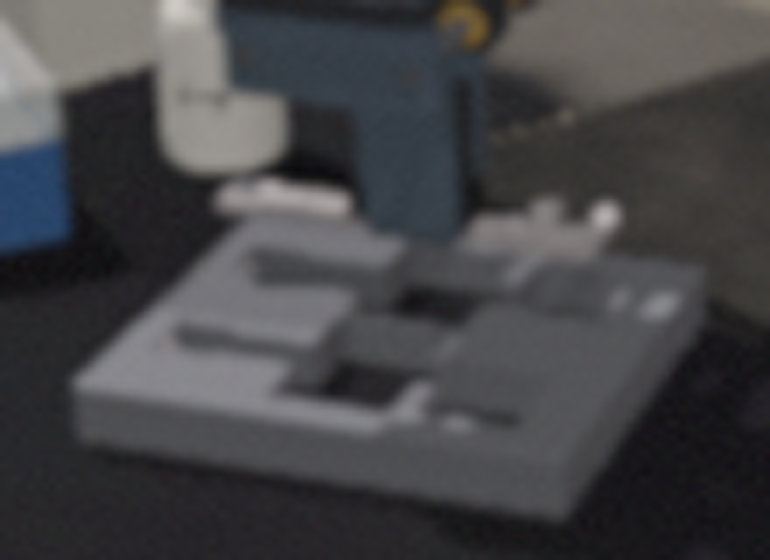

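View pics/h1t.png

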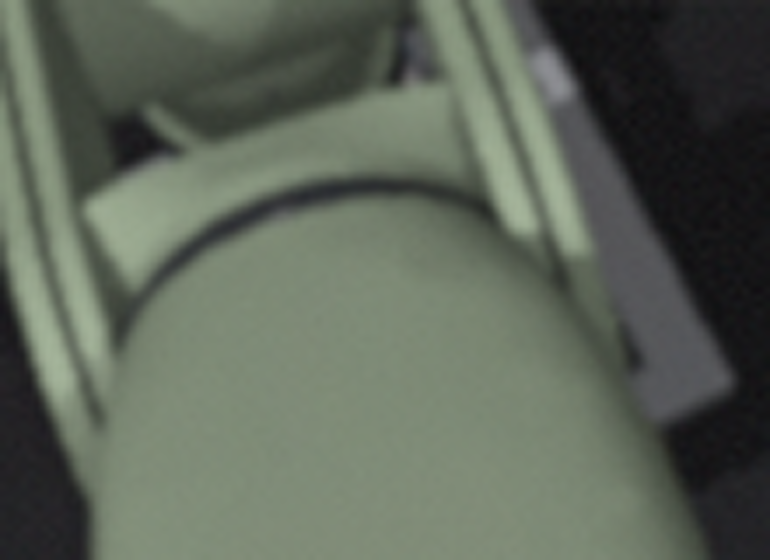

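```bash
cat > m5.py <<'E'
from h import *
fs=pickle.load(open("f3.pkl","rb"));f=fs["scene"]
yaw=np.radians(-61.6);tcp=np.array([543.9,203.3]);z=45.2
o=tcp-4*np.array([np.cos(yaw),np.sin(yaw)])
pos,neg=sp3([o[0],o[1],yaw],z)
crop(f,(290,225),90,50,8,"pics/h2.png",[(proj(f,q),(0,255,0)) for q in pos[:2]])
E
python3 m5.py
```

```text
(no output)
```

View pics/h2.png

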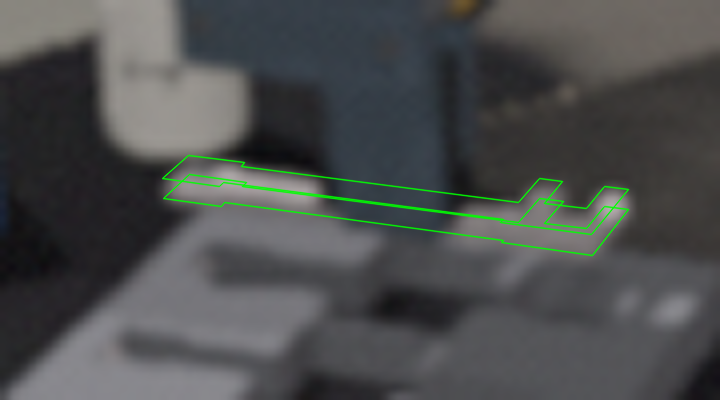

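```bash
cat > m6.py <<'E'
from h import *
fs=pickle.load(open("f0.pkl","rb"));t,s=fs["top"],fs["scene"]
for f in(t,s):
    R=cv2.Rodrigues(f["rvec"])[0];print("cam pos",-R.T@np.ravel(f["tvec"]))
# compare: shift image of tray center when moved
for f in(t,s):
    a=proj(f,[[545,200,23],[546,200,23],[545,201,23],[545,200,24]]);print(a[1:]-a[0])
E
python3 m6.py
```

```text
cam pos [ 295.07689286   91.45265037 1225.44376689]
cam pos [-143.25094473 -629.55439148  532.23997488]
[[ 0.0100449  -0.41271082]
 [-0.42142945 -0.0031543 ]
 [-0.0359842  -0.08614692]]
[[ 0.29712    -0.11607645]
 [-0.25371542 -0.12037244]
 [-0.01176616 -0.35328966]]
```

View pics/tf_top.png

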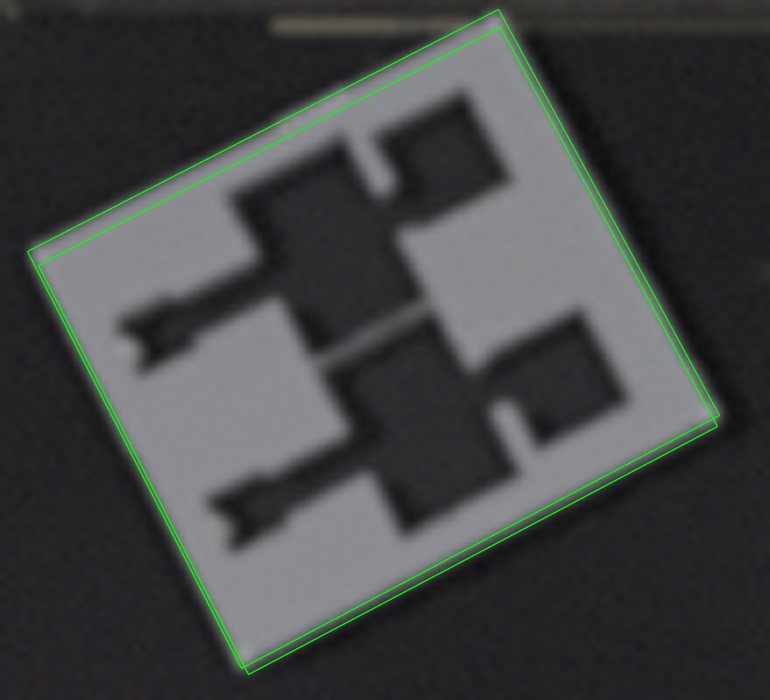

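```bash
cat > m7.py <<'E'
from h import *
fs=pickle.load(open("f3.pkl","rb"));f=fs["scene"]
bg=pickle.load(open("f0.pkl","rb"))["scene"]["img"].astype(float).mean(2)
yaw=np.radians(-61.6);tcp=np.array([543.9,203.3]);z=45.2
o=tcp-4*np.array([np.cos(yaw),np.sin(yaw)])
I=f["img"].astype(float).mean(2)
for name,(c0,c1,r0,r1) in dict(tail=(262,286,215,231),head=(303,330,217,234)).items():
    bx=(c0,r0,c1-c0,r1-r0); J=I[r0:r1,c0:c1]
    yy,xx=np.mgrid[:r1-r0,:c1-c0]
    best=[]
    for du in np.arange(-3,3.1,.25):
        for dv in np.arange(-3,3.1,.25):
            g=dict(f);K=f["K"].copy();K[0,2]+=du;K[1,2]+=dv;g["K"]=K
            pos,neg=sp3([o[0],o[1],yaw],z)
            m=render(g,bx,pos,[]); mt=render(g,bx,pos[:1],[])
            B=bg[r0:r1,c0:c1]
            A=np.c_[m.ravel(),mt.ravel(),((1-m)*B).ravel(),(1-m).ravel()]
            c=np.linalg.lstsq(A,J.ravel(),rcond=None)[0]
            best.append((np.mean((A@c-J.ravel())**2),du,dv,c.round(1)))
    best.sort(key=lambda b:b[0])
    print(name,best[0],best[1][:3],best[2][:3])
E
python3 m7.py
```

```text
tail (np.float64(97.7776892699713), np.float64(0.5), np.float64(0.75), array([116.3,  42.2,   0.9,   0.5])) (np.float64(98.33417906687798), np.float64(0.75), np.float64(0.75)) (np.float64(99.97385679042274), np.float64(0.5), np.float64(0.5))
head (np.float64(79.18013085495006), np.float64(0.0), np.float64(0.75), array([120.8,   6.1,   0.5,  26. ])) (np.float64(79.23174932010797), np.float64(0.0), np.float64(1.0)) (np.float64(79.50224800685267), np.float64(-0.25), np.float64(0.75))
```

Emit:
arm_command([
  [0,[1.1,2.1,-5],0],
  [0,[1.1,2.1,-12],0],
  [0,[1.1,2.1,-18],0],
  [0,[1.1,2.1,-20],0],
  [0,[1.1,2.1,-20],0],
], grip_force=10)

```text
time_s: 6.75
ee_pos: [544.6, 205.4, 37.3]
ee_rot: [-98.7, 89.9, -160.3]
force: [0.1, -0.3, -0.8]
gripper_width: 13.7
```

```bash
cat > snap.py <<'E'
import sys
from workcell import env, cams
from h import *
f=cams.grab_frame("scene");t=cams.grab_frame("top"); pickle.dump({"top":t,"scene":f},open(sys.argv[1]+".pkl","wb"))
st=env.state(); r=st["ee_rot"];print(st["time_s"],st["ee_pos"],"jaw",r[2]+90-r[0],st["force"],st["torque"],st["gripper_width"])
crop(f,(292,230),96,60,8,f"pics/{sys.argv[1]}.png")
E
python3 snap.py i1
```

```text
6.85 [545.01634127 205.55478547  37.92634592] jaw 28.360363674487104 [-0.67973376 -0.36009322 -1.0476782 ] [-0.05007494  0.01163858 -0.00496585] 14.038033537989227
```

View pics/i1.png

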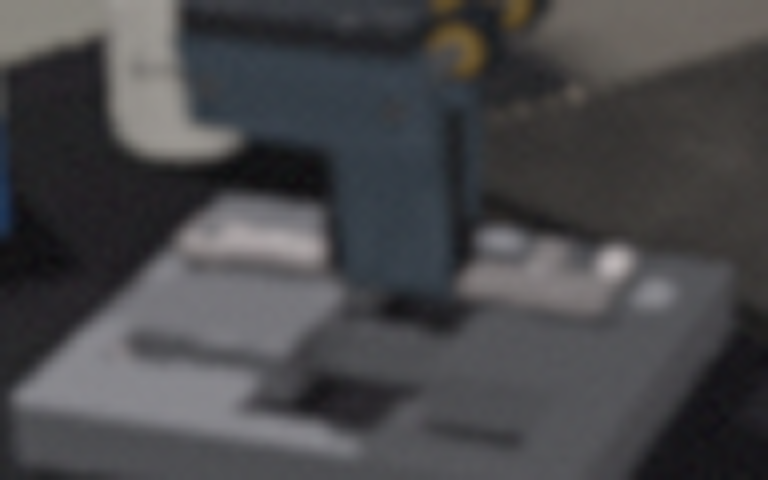

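Emit:
arm_command([
  [0,[0,0,-1],0],
  [0,[0,0,-2],0],
  [0,[0,0,-3],0],
  [0,[0,0,-4],0],
  [0,[0,0,-5],0],
  [0,[0,0,-5],0],
])

```text
time_s: 7.45
ee_pos: [545.2, 205.5, 33.0]
ee_rot: [76.6, 90.0, 15.0]
force: [0.5, 0.5, 0.3]
gripper_width: 13.9
```

```bash
python3 snap.py i2
```

```text
7.55 [545.14961344 205.57646363  33.02308583] jaw 28.354014232322513 [ 0.20218932 -0.59583266  0.58372216] [-0.02460267 -0.04208607 -0.00795135] 13.337476353308473
```

View pics/i2.png

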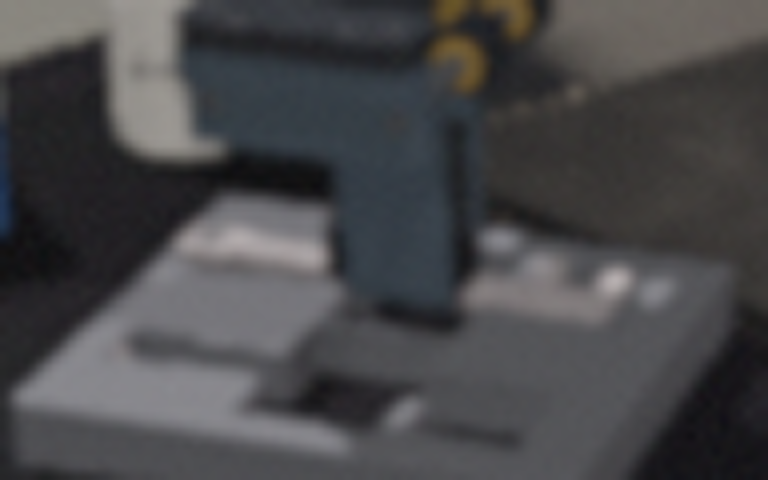

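Emit:
arm_command([
  [0,[0,0,-1],0],
  [0,[0,0,-2],0],
  [0,[0,0,-3],0],
  [0,[0,0,-4],0],
  [0,[0,0,-4],0],
])

```text
time_s: 8.05
ee_pos: [545.0, 205.6, 28.8]
ee_rot: [105.8, 90.0, 44.1]
force: [-0.3, -0.4, 0.1]
gripper_width: 13.7
```

```bash
python3 snap.py i3
```

```text
8.15 [544.89358518 205.61022629  28.84021587] jaw 388.3556338495939 [0.550326   0.25513117 0.37746284] [-0.0774592  -0.03749232 -0.06527584] 14.077391184759641
```

View pics/i3.png

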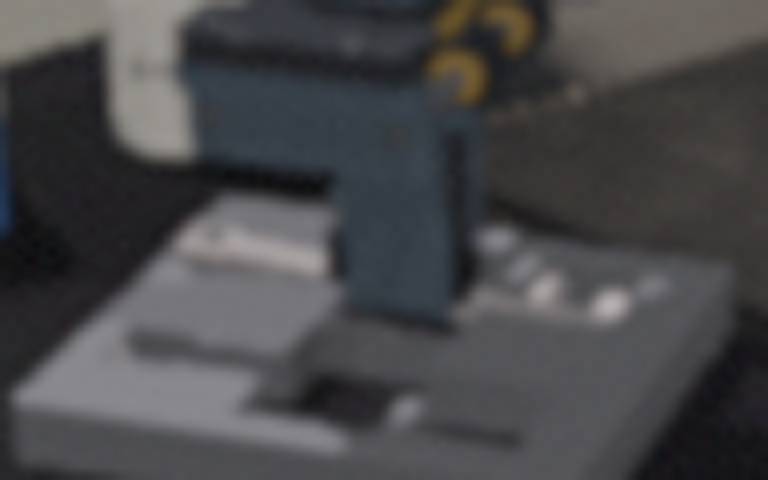

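Emit:
arm_command([
  [0,[0,0,-1],0],
  [0,[0,0,-2],0],
  [0,[0,0,-2],0],
])

```text
time_s: 8.45
ee_pos: [544.9, 205.6, 26.8]
ee_rot: [-174.6, 90.0, 123.7]
force: [0.1, -0.3, 0.4]
gripper_width: 14.1
```

Emit:
arm_command([
  [0,[0,0,-1],0],
  [0,[0,0,-1.5],0],
  [0,[0,0,-1.5],0],
])

```text
time_s: 8.75
ee_pos: [545.0, 205.6, 26.3]
ee_rot: [81.7, 90.0, 20.1]
force: [-0.3, -1.1, 5.4]
gripper_width: 13.9
```

```bash
python3 snap.py i4
```

```text
8.85 [544.98326987 205.52944036  26.26776293] jaw 28.362383853693814 [-0.15342947 -0.86794732  6.68618811] [-0.15785735  0.24203827  0.02752614] 14.276503664779854
```

View pics/i4.png

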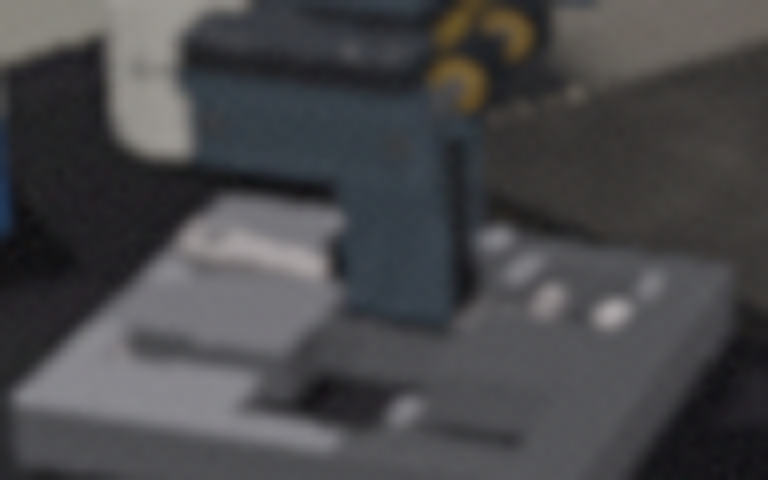

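Emit:
arm_command([
  [0,[0.5,-0.9,0.8],0],
  [0,[1.0,-1.8,0.8],0],
  [0,[1.4,-2.6,0.8],0],
  [0,[1.9,-3.5,0.8],0],
  [0,[2.4,-4.4,0.8],0],
  [0,[2.9,-5.3,0.8],0],
  [0,[2.9,-5.3,0.8],0],
])

```text
time_s: 9.55
ee_pos: [547.9, 200.0, 26.2]
ee_rot: [-16.2, 90.0, -77.8]
force: [-0.5, 0.3, 0.5]
gripper_width: 13.9
```

```bash
python3 snap.py i5
```

```text
9.65 [547.95165459 200.06654163  26.18294475] jaw 28.365388845093847 [-0.19807787  0.18009764  0.23538583] [-0.07311989  0.01730491  0.00480174] 14.257252214186488
```

View pics/i5.png

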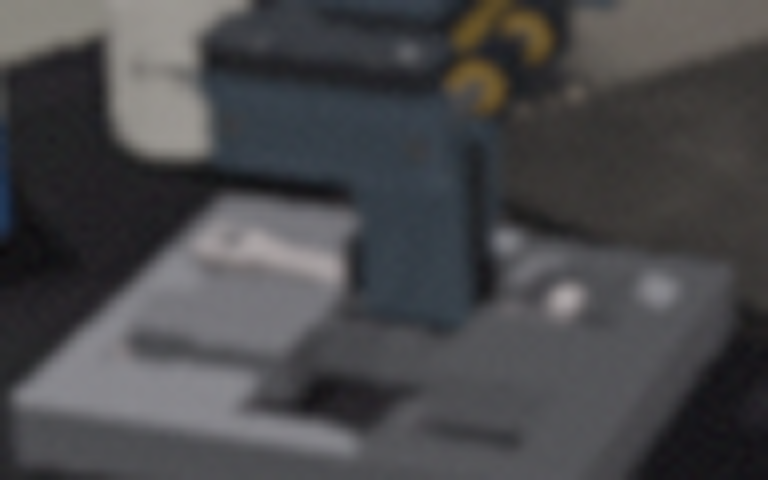

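Emit:
arm_command([
  [0,[0.3,-0.5,0],0],
  [0,[0.5,-0.9,0],0],
  [0,[0.7,-1.3,0],0],
  [0,[0.7,-1.3,0],0],
])

```text
time_s: 10.05
ee_pos: [548.6, 198.8, 26.2]
ee_rot: [-25.9, 90.0, -87.5]
force: [-0.5, 0.5, 0.2]
gripper_width: 13.9
```

Emit:
arm_command([
  [0,[0.3,-0.5,0],0],
  [0,[0.5,-0.9,0],0],
  [0,[0.5,-0.9,0],0],
])

```text
time_s: 10.35
ee_pos: [549.0, 198.0, 26.2]
ee_rot: [-37.4, 90.0, -99.0]
force: [0.2, 0.8, -0.4]
gripper_width: 14.1
```

```bash
python3 snap.py i6
```

```text
10.45 [549.08405792 197.93715809  26.23388061] jaw 28.360620030873072 [-1.02327789  0.05788333 -0.24858517] [-0.09589862  0.03374864  0.02135361] 14.0720080617466
```

View pics/i6.png

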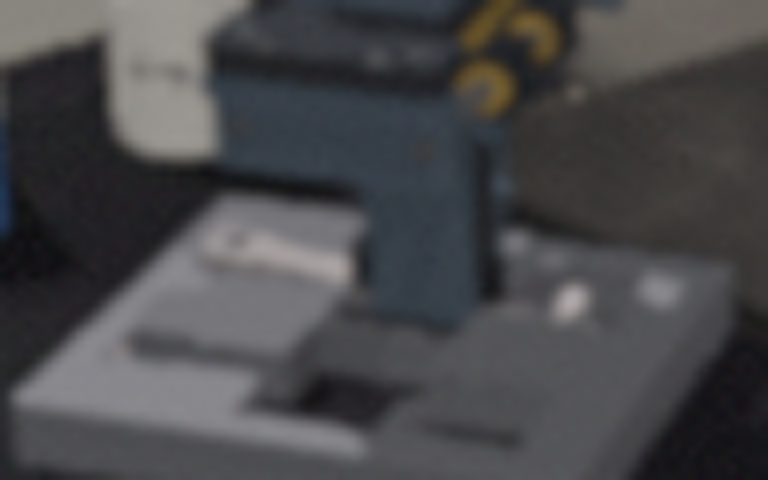

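Still free; continue onto the head wall in small steps.

Emit:
arm_command([
  [0,[0.3,-0.5,0],0],
  [0,[0.5,-0.9,0],0],
  [0,[0.5,-0.9,0],0],
])

```text
time_s: 10.75
ee_pos: [549.5, 197.3, 26.2]
ee_rot: [180.0, 90.0, 118.3]
force: [-0.9, 1.0, -0.5]
gripper_width: 13.9
```

Emit:
arm_command([
  [0,[0.3,-0.5,0],0],
  [0,[0.5,-0.9,0],0],
  [0,[0.5,-0.9,0],0],
])

```text
time_s: 11.05
ee_pos: [549.5, 197.2, 26.3]
ee_rot: [-179.3, 89.9, 119.0]
force: [-1.7, 3.9, 0.7]
gripper_width: 14.3
```

Emit:
arm_command([
  [0,[-0.4,0.7,0],0],
  [0.3,[-0.4,0.7,0],0],
  [0.3,[-0.4,0.7,0],0],
  [0.3,[-0.4,0.7,0],0],
  [0.3,[-0.4,0.7,0],0],
  [0.3,[-0.4,0.7,0],0],
])

```text
time_s: 11.65
ee_pos: [550.5, 197.8, 26.6]
ee_rot: [102.1, 89.8, 40.4]
force: [0.4, 5.1, -0.3]
gripper_width: 27.4
```

```bash
python3 snap.py i7
```

```text
11.75 [550.53784451 197.7885364   26.58385158] jaw 28.332230985465287 [ 0.61733069  6.21784468 -0.14242522] [ 0.98796282 -0.03934082 -0.01476452] 27.444685281336515
```

View pics/i7.png

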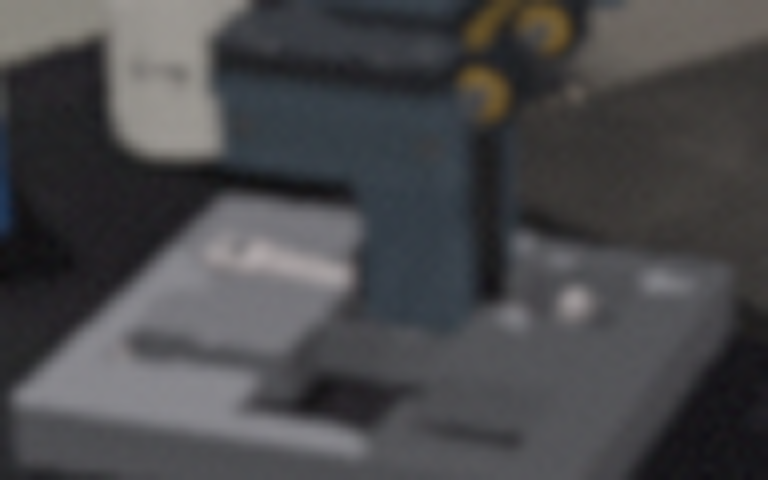

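Emit:
arm_command([
  [0.23,[0,0,0],0],
  [0.23,[-0.3,0.6,0],0],
  [0.23,[-0.3,0.6,0],0],
])

```text
time_s: 12.05
ee_pos: [548.8, 197.0, 26.0]
ee_rot: [-77.6, 89.9, -139.3]
force: [-2.7, 1.4, 0.0]
gripper_width: 21.0
```

```bash
python3 snap.py i8
```

```text
12.15 [549.00880074 197.05741305  26.02593248] jaw 28.36599111554358 [-1.62995417  1.58694496 -0.68331028] [ 0.07445589  0.35602101 -0.04130072] 21.054145828282316
```

View pics/i8.png

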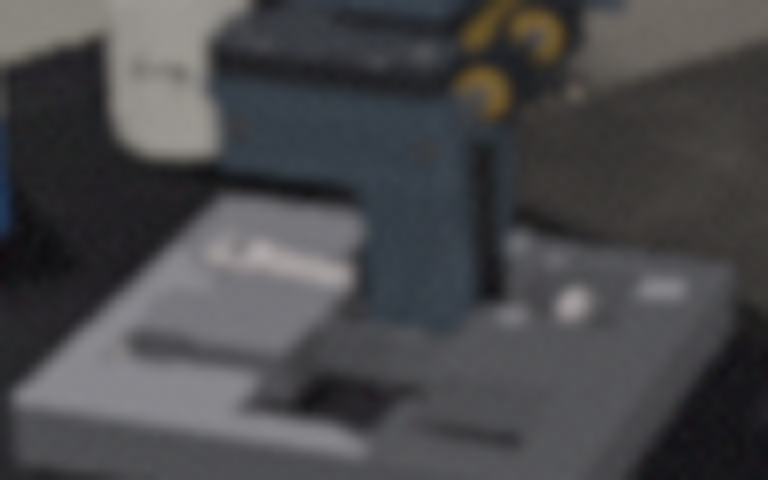

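Emit:
arm_command([
  [0.23,[-0.3,0.5,2],0],
  [0.23,[-0.3,0.5,5],0],
  [0.23,[-0.3,0.5,15],0],
  [0.23,[-0.3,0.5,30],0],
  [0.23,[-0.3,0.5,50],0],
  [0.23,[-50,-40,90],0],
  [0.23,[-100,-90,110],0],
  [0.23,[-100,-120,120],0],
  [0.23,[-100,-120,120],0],
])

```text
time_s: 13.05
ee_pos: [447.8, 75.5, 148.5]
ee_rot: [47.0, 89.9, -14.6]
force: [0.3, 0.4, 0.1]
gripper_width: 20.8
```

```bash
python3 snap.py i9; python3 - <<'E'
from h import *
fs=pickle.load(open("i9.pkl","rb"));crop(fs["top"],(285,249),110,100,7,"pics/i9t.png")
E
```

```text
13.15 [448.94004243  75.70622844 148.57119466] jaw 28.204686420320876 [-0.77478659  0.15605698  0.33705894] [-0.04640546 -0.02510337  0.00623371] 21.043016165835184
```

View pics/i9.png

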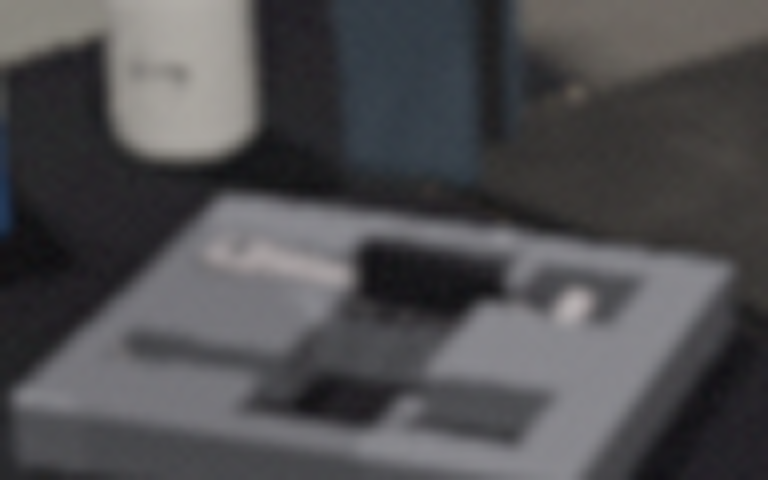

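View pics/i9t.png

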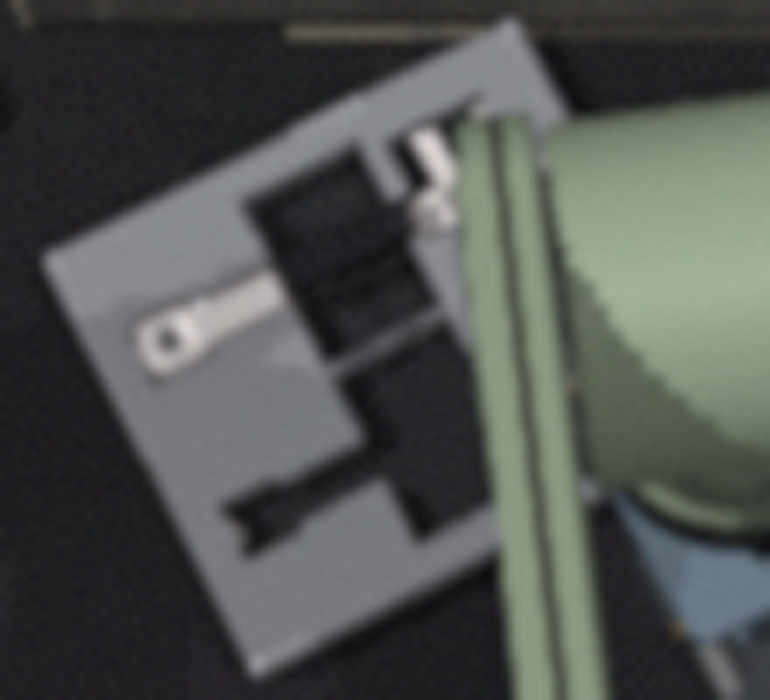

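Emit:
arm_command([
  [0,[30,50,0],0],
  [0,[58,98,0],0],
  [0,[85.4,147,-10],0],
  [0,[85.4,147,-40],0],
  [0,[85.4,147,-65],0],
  [0,[85.4,147,-76],0],
  [0,[85.4,147,-76],0],
  [0,[85.4,147,-76],0],
  [0,[85.4,147,-76],0],
], grip_force=30)

```text
time_s: 14.05
ee_pos: [535.8, 224.7, 71.9]
ee_rot: [83.7, 89.8, 22.0]
force: [0.5, -0.2, -0.1]
gripper_width: 0.5
```

```bash
python3 snap.py j1
```

```text
14.15 [535.54252545 224.55010569  71.75312396] jaw 28.32569651548563 [0.11581034 0.83778005 0.12406999] [-0.0558738   0.0154373   0.00026622] 0.5011817447722691
```

View pics/j1.png

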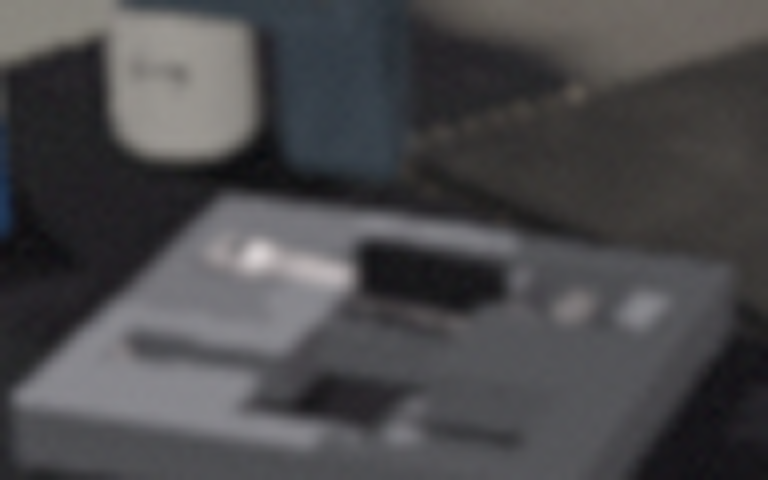

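Emit:
arm_command([
  [0,[0,0,-8],0],
  [0,[0,0,-14],0],
  [0,[0,0,-18],0],
  [0,[0,0,-21],0],
  [0,[0,0,-21],0],
])

```text
time_s: 14.65
ee_pos: [534.4, 224.4, 48.6]
ee_rot: [-96.2, 89.9, -157.8]
force: [0.3, 0.0, 0.0]
gripper_width: 0.3
```

Emit:
arm_command([
  [0,[0,0,-1],0],
  [0,[0,0,-2],0],
  [0,[0,0,-3],0],
  [0,[0,0,-3],0],
])

```text
time_s: 15.05
ee_pos: [535.1, 224.8, 47.1]
ee_rot: [88.8, 89.9, 27.2]
force: [-1.4, -0.6, 4.4]
gripper_width: 0.3
```

Contact at about TCP z 47.5, as expected. Press on.

Emit:
arm_command([
  [0,[0,0,-1],0],
  [0,[0,0,-2],0],
  [0,[0,0,-3],0],
  [0,[0,0,-3],0],
])

```text
time_s: 15.45
ee_pos: [535.2, 225.2, 43.9]
ee_rot: [106.2, 89.9, 44.5]
force: [-1.1, 1.9, 3.6]
gripper_width: 0.7
```

Emit:
arm_command([
  [0,[0,0,-1],0],
  [0,[0,0,-2],0],
  [0,[0,0,-3],0],
  [0,[0,0,-3],0],
])

```text
time_s: 15.85
ee_pos: [535.0, 225.1, 40.6]
ee_rot: [101.1, 89.9, 39.5]
force: [-0.6, 0.8, 2.4]
gripper_width: 0.6
```

Emit:
arm_command([
  [0,[0,0,-1],0],
  [0,[0,0,-2],0],
  [0,[0,0,-2.5],0],
  [0,[0,0,-2.5],0],
])

```text
time_s: 16.25
ee_pos: [534.8, 224.3, 38.3]
ee_rot: [-6.4, 90.0, -68.1]
force: [-1.3, 0.5, 7.6]
gripper_width: 0.1
```

```bash
python3 snap.py j2
```

```text
16.35 [534.76509846 224.27751125  38.25117234] jaw 28.360380345591693 [-1.82681834  0.89475261  7.08664483] [-0.01253069  0.32838515 -0.01762903] 0.37415861357635105
```

View pics/j2.png

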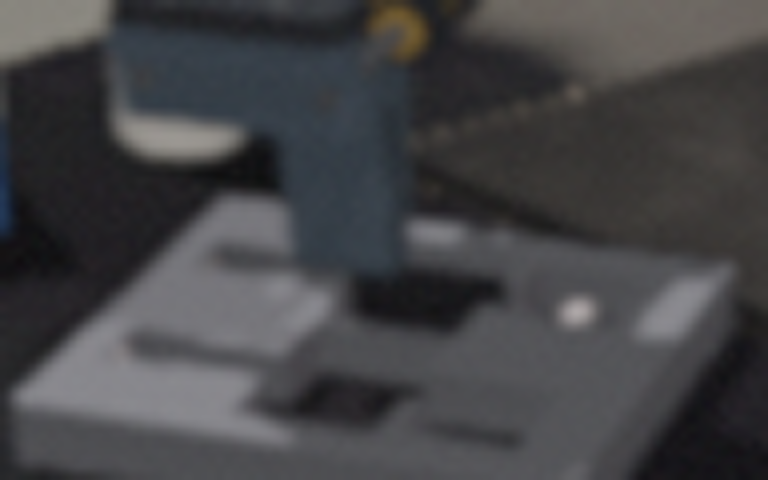

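Emit:
arm_command([
  [0,[0,0,-1],0],
  [0,[0,0,-2],0],
  [0,[0,0,-2],0],
  [0,[0,0,-2],0],
])

```text
time_s: 16.75
ee_pos: [534.8, 224.3, 38.2]
ee_rot: [56.2, 90.0, -5.4]
force: [-5.6, -1.0, 18.4]
gripper_width: 0.5
```

Emit:
arm_command([
  [0,[0,0,4],0],
  [0,[0,0,20],0],
  [0,[0,0,50],0],
  [0,[-40,-60,80],0],
  [0,[-80,-110,100],0],
  [0,[-120,-160,110],0],
  [0,[-150,-220,110],0],
  [0,[-150,-260,110],0],
  [0,[-150,-300,110],0],
  [0,[-150,-340,110],0],
  [0,[-150,-380,110],0],
  [0,[-150,-380,110],0],
  [0,[-150,-380,110],0],
])

```text
time_s: 18.05
ee_pos: [384.2, -158.7, 145.4]
ee_rot: [-56.6, 89.9, -118.6]
force: [0.1, 0.4, -0.6]
gripper_width: 0.4
```

```bash
python3 snap.py k1; python3 - <<'E'
from h import *
fs=pickle.load(open("k1.pkl","rb"));t=fs["top"];crop(t,(285,249),110,100,7,"pics/k1t.png")
bx=(232,200,110,100)
p,c=fit(t,(232,200,110,100),sp3 if 0 else (lambda q:sp3(q,5)),[546,202.5,np.radians(-61.6)],np.array([2,2,.03]),
  render(t,bx,[T2((546,202.5),np.radians(-61.6),23,rect(-76,66,-11,28,0))],[])) 
print(p[:2],np.degrees(p[2]),c)
P,_=fit(t,(232,200,110,100),tray_mk,[516,186,np.radians(-61.6),0.3],np.array([2,2,.02,1]))
print(P,np.degrees(P[2]),P[0]-34*np.sin(P[2]),P[1]+34*np.cos(P[2]))
E
```

```text
18.15 [ 384.03505229 -155.66072117  145.16437893] jaw 388.2475992401638 [-0.05141239 -0.21124842 -0.84042987] [-0.00871857  0.05500726  0.02102089] 0.617704557365771
[546.67975183 200.51431076] -61.57233081087808 115.89367423132464
[ 5.16499507e+02  1.86632238e+02 -1.06951719e+00 -5.47778678e-02] -61.27882119751527 546.316439557864 202.97085940996737
```

View pics/k1.png

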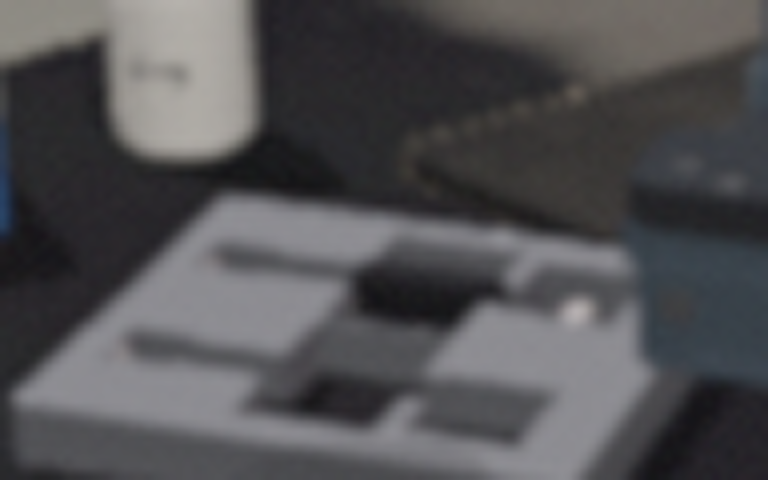

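View pics/k1t.png

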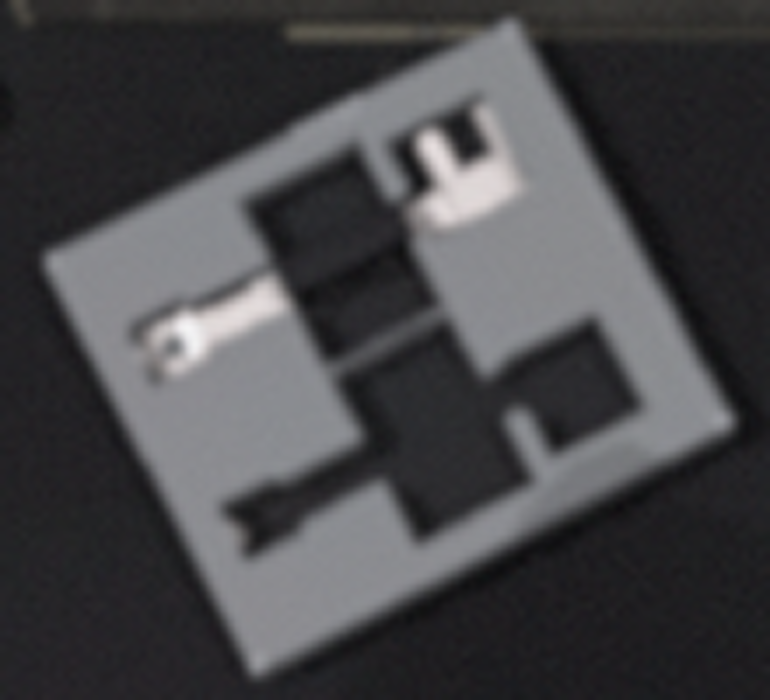

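```bash
python3 - <<'E'
from workcell import env, cams
f=cams.grab_frame("top")
for o in("orange_jar","white_bottle"):
    for d in cams.silhouettes(f,o)[:1]: print(o,d["conf"],d["centre"])
print(env.state()["time_s"],env.job_done())
E
```

```text
orange_jar 0.84 [388.1, 190.5]
white_bottle 0.66 [194.5, 210.2]
the job is handed in; nothing more can be done
18.3 None
```

I put the larger right-angle spanner into its matching cutout, released it, and handed the job in at about 18.3 s. No verdict was reported.

- **How it went in:** I pinched the grip and lowered the spanner 7–8 mm behind its seat. Its tail rested on the tray top and the head tilted about 7° down to the floor. I then slid it forward under the lip until it stopped, let go, and pressed the tail end of the grip down with the closed fingers. The last reading while pressing was about 18 N.
- **Tilt:** the tool can only be turned about vertical, so the spanner pivoted in the fingers by about 7°, not the 15° suggested.
- **Seating checks that agree:** the final pictures show the front jaw under the lip, the ball over the tail and the tail sunk in its cutout. The fingertips stopped at 27.2 mm, against 27 mm expected for a seated, level grip. The fitted heading was -61.6° against the tray's -61.3° to -61.6°.
- **Check that disagrees:** the top-camera fit puts the spanner about 2 mm further toward the head than nominal. The walls allow only about 1 mm. I take this as bias, because the lip and ball hide parts of the outline.
- **During release:** with the fingers opening in the trough I saw about 6 N sideways, most likely a finger against the trough wall. I narrowed the opening before lifting out.
- **Jar and bottle:** the arm passed well clear of both. Their detected centres differ by about 3 px (roughly 7–8 mm) between the first and last pictures. I think this is from the arm partly hiding them and network error, but I did not look into it further. The bottle looks unmoved in the scene picture.

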